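# Sort the finished pots onto their ware boards

## Robot

A 7-joint arm with a two-finger parallel gripper is mounted at the origin on the work surface. World frame = base frame: x ahead of the robot, y to its left, z up, the work surface at z = 0. Lengths are in m, angles in rad, forces in N, time in s.
With the tool pointing down it reaches from about 0.425 to 0.875 m from the base axis. Payload 4.7 kg.
Tool frame: the origin (TCP) lies midway between the tips of the shut fingers; the grasp point (between the pads) lies 19 mm behind it (ctrl.grip_point_offset is the distance from the TCP to the grasp point, in m); z points along the fingers, y is the line along which they close (so a half turn about z gives the same grasp; the last joint's range is limited). The gripper opens to 87 mm and grips with 3 to 60 N. Pads are 19 mm wide; open, the fingers measure 117 mm over their backs; the gripper's body (75 mm by 190 mm) begins 51 mm behind the grasp point.
Start: joints at [-1.206, 0.321, -0.07, 1.45, 0.023, 1.371, -0.057], TCP at [0.223, 0.61, 0.197] pointing down, gripper open.
Joint ranges: [-2.86, 2.86], [-0.3, 2.09], [-1.38, 1.24], [0.06, 2.45], [-1.56, 4.7], [0.09, 2.05], [-2.69, 2.69]. Speed limits (rad/s): [2.57, 2.57, 3.14, 3.14, 3.14, 3.14, 3.14].

## Interface

Orientations are given as a rotation vector (axis times angle).
In Python, from bench import ctrl gives the robot as it stands. The module is installed in compiled form; this text tells all that it offers.
- The arm moves only by the shell command python3 -m handwheel 'ROWS' [OPENING] [FORCE]. ROWS is JSON, a list of rows, each an object of numbers: "x", "y", "z": the shift along the tool's x, y, z in m; "wx", "wy", "wz": the turn, a rotation vector about the tool's x, y, z in degrees. A call has 1 to 10 rows; each row is the pose to reach, as a shift and turn from the pose commanded when the call began, along the tool's axes at that moment; what a row does not reach only later rows make up. A row lasts 1/12 s, in which the tool goes at most 41.7 mm and 7.16 degrees, less where a joint would pass 70% of its speed; a pose out of reach is approached as far as the arm can. A call with a gripper value outside its range is refused whole. OPENING is the finger opening in m, from 0 to 0.087, set as the call begins (- or left out, the last holds). The fingers move at their own pace and stop on an object; FORCE is the grip in N (left out, the last holds). Time passes only in rows, so rows that repeat a pose let the fingers close. It gives the time, the measured TCP pose, the force, the opening and the grip force at its end, in the units of the state.
- ctrl.get_state(): the state, without advancing time (a new reading comes with each control period).
- ctrl.get_image(name): name is "scene" or "top" or "wrist"; returns a dict with "image" (400x640x3 uint8, red, green, blue), "K" (3x3 intrinsics, pixels), "world_to_cam" (4x4, takes a point from world to camera coordinates); the wrist camera has in their place "hand_eye" (4x4, takes a point from camera to tool coordinates, whose origin is the TCP and whose axes are the flange's). Camera axes: x right, y down, z forward; pixel columns grow to the right and rows downward; lengths in m; the calibration is good to about 2 mm. A picture is of the moment at which its call begins: read the wrist's pose just before it. There is no depth.
- ctrl.close_job(): hands the job in; it is judged then, once.
The state is a dict: "time": time; "joint_positions": joint angles; "qd": joint speeds; "joint_torque": joint torques, N m; "position": TCP position; "tool_rot": TCP orientation; "ft_force": force on the tool from outside, world axes, zero at the start; "torque": the same for the moment, N m; "grip_width": opening from 0.0 (shut) to 1.0 (fully open); "grip_force": force on a finger pad.
Only numpy, scipy, OpenCV 4.12 (cv2) and the standard library are available. Lean on these libraries where they do the work, as an engineer would, in place of code of your own. Each camera call takes 0.05 s, during which the arm holds its last target. There are 200 camera calls.

## Task

Sort the five small pots by clay colour: stand each one on the wooden ware board whose colour strip matches it (two pink, two white, one charcoal), upright, wholly on the bare wood, clear of the strip and not touching the other pot. Set them down gently rather than dropping them, never tip one over, and leave the glaze jar and the mug where they are.

Things in the scene. Friction and masses are not known exactly. Their poses are not given: they have to be found in the camera images.
- pink_cup: pink glazed cup, open at the top: round, 56 mm outside diameter from 12 mm up to its rim at 62 mm, foot 48 mm across, wall 4 mm, about 130 g. Good to grip across its outside 36 mm above its underside. Origin at the centre of its underside, z up; yaw does not matter.
- white_cup: white glazed cup, open at the top: round, 56 mm outside diameter from 12 mm up to its rim at 62 mm, foot 48 mm across, wall 4 mm, about 130 g. Good to grip across its outside 36 mm above its underside. Origin at the centre of its underside, z up; yaw does not matter.
- pink_vase: pink bud vase: round belly of 54 mm diameter with straight sides from 12 to 46 mm above its underside, then a narrow neck (26 mm) and a lip (34 mm) at 74 mm, the total height; foot 42 mm across, about 170 g. The mouth shows as a dark disc from above. Good to grip across the belly 32 mm above its underside. Origin at the centre of its underside, z up; yaw does not matter.
- white_vase: white bud vase: round belly of 54 mm diameter with straight sides from 12 to 46 mm above its underside, then a narrow neck (26 mm) and a lip (34 mm) at 74 mm, the total height; foot 42 mm across, about 170 g. The mouth shows as a dark disc from above. Good to grip across the belly 32 mm above its underside. Origin at the centre of its underside, z up; yaw does not matter.
- charcoal_pot: charcoal-black squat pot, open at the top: round, 62 mm outside diameter from 10 mm up to its rim at 48 mm, foot 52 mm across, wall 5 mm, about 140 g. Good to grip across its outside 32 mm above its underside. Origin at the centre of its underside, z up; yaw does not matter.
- pink_board: pink clay's ware board: fixed flat plywood, 130 mm (its x) by 180 mm (its y), 10 mm thick, no rim, with a pink strip along its far edge (x +31 to +61 mm, y -85 to +85 mm, 3 mm proud). Bare wood for pots: x -65 to +31 mm; two fit side by side at x = -17 mm, y = +45 and -45 mm. Origin: centre of the underside, on the table; top at z = 10 mm. x points away from the robot, within 0.15 rad.
- white_board: white clay's ware board: fixed flat plywood, 130 mm (its x) by 180 mm (its y), 10 mm thick, no rim, with a white strip along its far edge (x +31 to +61 mm, y -85 to +85 mm, 3 mm proud). Bare wood for pots: x -65 to +31 mm; two fit side by side at x = -17 mm, y = +45 and -45 mm. Origin: centre of the underside, on the table; top at z = 10 mm. x points away from the robot, within 0.15 rad.
- charcoal_board: charcoal clay's ware board: fixed flat plywood, 130 mm (its x) by 180 mm (its y), 10 mm thick, no rim, with a charcoal strip along its far edge (x +31 to +61 mm, y -85 to +85 mm, 3 mm proud). Bare wood for pots: x -65 to +31 mm; two fit side by side at x = -17 mm, y = +45 and -45 mm. Origin: centre of the underside, on the table; top at z = 10 mm. x points away from the robot, within 0.15 rad.
- glaze_jar: bystander: closed jar with a blue label and black cap, 68 mm diameter, 75 mm high, loose. Origin at the centre of its underside.
- mug: bystander: buff-brown mug, 72 mm diameter, 80 mm high, with a handle, loose. Origin at the centre of its underside.

How it is judged:
At the end, for the whole second after the job is handed in: Every pot is at rest and upright (within 0.1 rad) on the board of its own colour, its centre between -45 and +12 mm in the board's x and within 70 mm of the middle in its y, its underside on the wood (within 4 mm); the two pots that share a board stand at least 56 mm apart, centre to centre (x of pink_cup in the frame of pink_board between -0.045 and 0.012 m and y of pink_cup in the frame of pink_board between -0.07 and 0.07 m and z of pink_cup in the frame of pink_board between 0.006 and 0.014 m and angle between each of pink_cup, pink_vase, white_cup, white_vase, charcoal_pot's own z axis and vertical below 0.1 rad and linear speed of each of pink_cup, pink_vase, white_cup, white_vase, charcoal_pot below 0.02 m/s and x of pink_vase in the frame of pink_board between -0.045 and 0.012 m and y of pink_vase in the frame of pink_board between -0.07 and 0.07 m and z of pink_vase in the frame of pink_board between 0.006 and 0.014 m and x of white_cup in the frame of white_board between -0.045 and 0.012 m and y of white_cup in the frame of white_board between -0.07 and 0.07 m and z of white_cup in the frame of white_board between 0.006 and 0.014 m and x of white_vase in the frame of white_board between -0.045 and 0.012 m and y of white_vase in the frame of white_board between -0.07 and 0.07 m and z of white_vase in the frame of white_board between 0.006 and 0.014 m and x of charcoal_pot in the frame of charcoal_board between -0.045 and 0.012 m and y of charcoal_pot in the frame of charcoal_board between -0.07 and 0.07 m and z of charcoal_pot in the frame of charcoal_board between 0.006 and 0.014 m and horizontal distance between pink_cup and pink_vase above 0.056 m and horizontal distance between white_cup and white_vase above 0.056 m); the robot touches nothing.
It fails at once if a pot is tipped over (more than 0.7 rad) (angle between any of pink_cup, pink_vase, white_cup, white_vase, charcoal_pot's own z axis and vertical above 0.7 rad).
It fails at once if a pot is dropped or thrown (moves faster than 0.6 m/s with no finger on it, as in a fall of about 20 mm) ((linear speed of pink_cup above 0.6 m/s and contact force between the fingers and pink_cup below 0.1 N) or (linear speed of pink_vase above 0.6 m/s and contact force between the fingers and pink_vase below 0.1 N) or (linear speed of white_cup above 0.6 m/s and contact force between the fingers and white_cup below 0.1 N) or (linear speed of white_vase above 0.6 m/s and contact force between the fingers and white_vase below 0.1 N) or (linear speed of charcoal_pot above 0.6 m/s and contact force between the fingers and charcoal_pot below 0.1 N)).
It fails at once if the glaze jar or the mug is displaced by more than 25 mm (distance of any of glaze_jar, mug from where it was at the start of the episode above 0.025 m).
It also fails if it takes over 106 s, if anything falls off the work surface, if the arm or the gripper's body presses on something with over 40 N, if the wrist force passes 120 N, or if a joint passes its speed limit or range.

## Working session

There is one attempt and no reset: what is moved stays moved. The work goes in short steps, Python scripts to look and compute and a shell command to move; the robot and the scene stay as the last step left them, time stands still between calls to the robot, and variables do not carry over. Pictures are saved under pics/ and viewed, at most 14 in all, crops included, and the job is handed in when it is done.

```bash
mkdir -p pics; python3 - <<'E'
from bench import ctrl
import cv2,numpy as np
s=ctrl.get_state(); print(s)
for n in ("top","scene"):
    d=ctrl.get_image(n); cv2.imwrite(f"pics/{n}0.png",d["image"][:,:,::-1]); print(n,d["K"],d["world_to_cam"])
    np.savez(f"{n}0.npz",**d)
E
```

```text
{'time': 0.0, 'joint_positions': array([-1.20589619,  0.32182348, -0.07008426,  1.45165418,  0.02259978,
        1.37075337, -0.05687867]), 'qd': array([ 0.00176657, -0.00065251,  0.00047259, -0.00091926, -0.00273074,
       -0.00041022, -0.00024072]), 'joint_torque': array([-3.94830695e-04, -4.91292679e+01, -4.03837385e-01, -3.12530637e+01,
       -6.37247809e-02,  4.39531286e-02,  1.72522869e-04]), 'position': array([0.22322224, 0.60985406, 0.19547167]), 'tool_rot': array([-5.48095433e-01, -3.09317753e+00,  2.88555221e-03]), 'ft_force': array([-0.37988004,  0.73002098,  0.19289506]), 'torque': array([ 0.03043408,  0.03927795, -0.01807901]), 'grip_force': 0.0, 'grip_width': 1.0023747657788256}
top [[482.98366865   0.         322.43399398]
 [  0.         482.98366865 200.5629457 ]
 [  0.           0.           1.        ]] [[-0.0340127  -0.99941843 -0.00243729  0.00324303]
 [-0.97412506  0.03369691 -0.22348351  0.53284987]
 [ 0.22343566 -0.00522706 -0.97470466  1.37253005]
 [ 0.          0.          0.          1.        ]]
scene [[405.93614342   0.         319.37418859]
 [  0.         405.93614342 200.28145476]
 [  0.           0.           1.        ]] [[-0.86079115  0.50876284  0.01410567  0.46026188]
 [ 0.33184961  0.58204853 -0.74235796 -0.15431034]
 [-0.38589433 -0.6343342  -0.66985498  1.25023588]
 [ 0.          0.          0.          1.        ]]
```

View pics/top0.png

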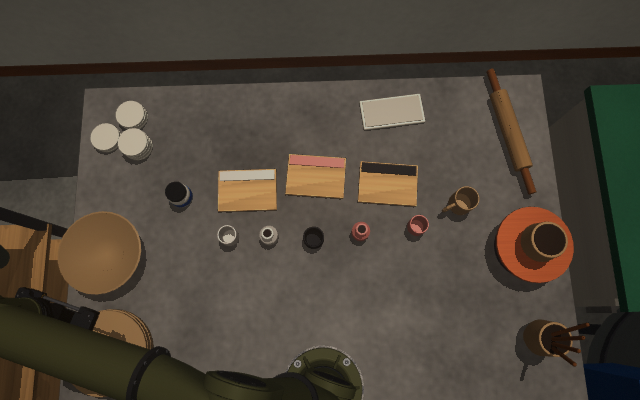

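View pics/scene0.png

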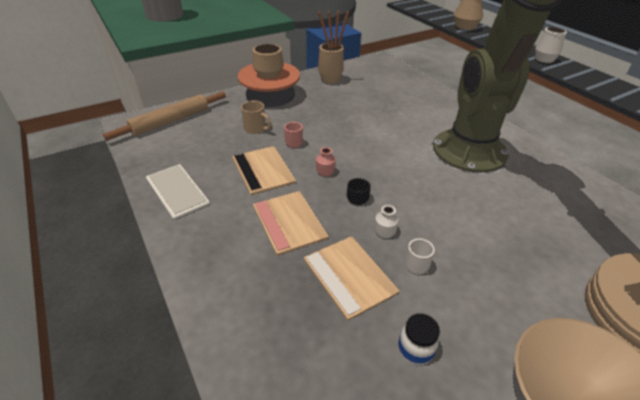

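The top view has the boards at white (247,190), pink (316,176) and charcoal (388,184). The pots are white cup (228,236), white vase (268,235), charcoal (313,238), pink vase (361,231) and pink cup (418,226). The mug is at (465,200) and the jar at (178,194). The scene view shows the same layout, so I'll measure next.

```bash
cat > h.py <<'E'
import numpy as np,cv2
from scipy.spatial.transform import Rotation as R
def ray(d,uv,z):
    T=d["world_to_cam"];c=-T[:3,:3].T@T[:3,3]
    v=T[:3,:3].T@np.linalg.inv(d["K"])@np.array([uv[0],uv[1],1.]); return c+v*(z-c[2])/v[2]
def proj(d,p):
    q=d["world_to_cam"]@np.append(p,1);q=d["K"]@q[:3];return q[:2]/q[2]
def blob(img,uv,r,f):
    "largest contour of mask f(hsv) within r px of uv: centroid, minAreaRect"
    x,y=uv;w=img[y-r:y+r,x-r:x+r]
    m=f(cv2.cvtColor(w,cv2.COLOR_RGB2HSV).astype(int)).astype(np.uint8)
    c=max(cv2.findContours(m,0,2)[0],key=cv2.contourArea)
    h=cv2.convexHull(c);M=cv2.moments(h);o=np.array([x-r,y-r])
    return np.array([M["m10"],M["m01"]])/M["m00"]+o,cv2.boundingRect(c)[2:],[p+o for p in cv2.boxPoints(cv2.minAreaRect(c))]
pink=lambda h:(h[...,1]>75)&((h[...,0]>165)|(h[...,0]<8))&(h[...,2]>60)
white=lambda h:(h[...,2]>125)&(h[...,1]<60)
black=lambda h:(h[...,2]<38)
wood=lambda h:(h[...,1]>90)&(h[...,0]>8)&(h[...,0]<28)&(h[...,2]>90)
E
python3 - <<'E'
from h import *
t=dict(np.load("top0.npz"));s=dict(np.load("scene0.npz"))
P={"wc":((228,236),(420,256),white,.031),"wv":((268,235),(387,221),white,.034),"ch":((313,238),(358,190),black,.024),"pv":((361,231),(326,162),pink,.034),"pc":((418,226),(293,135),pink,.031)}
for k,(a,b,f,z) in P.items():
    c,wh,_=blob(t["image"],a,16,f);c2,wh2,_=blob(s["image"],b,20,f)
    print(k,c.round(1),wh,ray(t,c,z).round(4),"scene",wh2,ray(s,c2,z).round(4))
for k,a in {"W":(247,193),"P":(316,183),"C":(388,188)}.items():
    c,wh,bx=blob(t["image"],a,34,wood);q=[ray(t,p,.01)[:2] for p in bx]
    print(k,c.round(1),wh,ray(t,c,.01).round(4),np.round(q,3).tolist())
E
```

```text
wc [226.2 234. ] (19, 19) [0.4471 0.2751 0.031 ] scene (33, 35) [0.426  0.2591 0.031 ]
wv [268.2 234.1] (18, 17) [0.442  0.1497 0.034 ] scene (33, 32) [0.4163 0.1355 0.034 ]
ch [313.  237.9] (21, 21) [0.4274 0.0167 0.024 ] scene (21, 26) [0.4254 0.0126 0.024 ]
pv [360.5 230.8] (18, 19) [ 0.4423 -0.1254  0.034 ] scene (19, 28) [ 0.4403 -0.1282  0.034 ]
pc [417.8 224.8] (21, 21) [ 0.4552 -0.2981  0.031 ] scene (18, 26) [ 0.45  -0.301  0.031]
W [246.9 189.6] (59, 42) [0.587  0.2169 0.01  ] [[0.656, 0.307], [0.65, 0.126], [0.519, 0.128], [0.526, 0.305]]
P [315.4 175.5] (61, 44) [0.6247 0.0037 0.01  ] [[0.571, 0.1], [0.7, 0.089], [0.68, -0.094], [0.551, -0.079]]
C [387.8 183.1] (60, 45) [ 0.5926 -0.2195  0.01  ] [[0.538, -0.122], [0.668, -0.138], [0.648, -0.32], [0.519, -0.301]]
```

```bash
cat >> h.py <<'E'
def go(goal,st):
    "shift in tool axes to goal and wz turn to align tool y with world x"
    r=R.from_rotvec(st["tool_rot"]);G=R.from_matrix([[0,1,0],[1,0,0],[0,0,-1]])
    print((r.inv().apply(np.array(goal)-st["position"])).round(4),(r.inv()*G).as_rotvec(degrees=True).round(2))
E
python3 - <<'E'
from h import *
from bench import ctrl
go([.44,.21,.25],ctrl.get_state())
t=dict(np.load("top0.npz"))
for n,a,z in (("wc",(228,236),.031),("wv",(268,235),.034)):
  for th in (85,100,115):
    c,wh,_=blob(t["image"],a,16,lambda h:(h[...,2]>th)&(h[...,1]<70));print(n,th,c.round(1),wh,ray(t,c,z).round(4))
E
```

```text
[-0.341  -0.3012 -0.0539] [-8.000e-02  6.000e-02  6.991e+01]
wc 85 [227.5 235.5] (32, 32) [0.4424 0.2713 0.031 ]
wc 100 [225.9 234. ] (20, 19) [0.4471 0.2762 0.031 ]
wc 115 [226.1 234. ] (19, 19) [0.4471 0.2754 0.031 ]
wv 85 [267.5 234.5] (32, 32) [0.4408 0.1517 0.034 ]
wv 100 [268.1 234. ] (19, 19) [0.4421 0.1498 0.034 ]
wv 115 [268.2 234.1] (18, 18) [0.4419 0.1495 0.034 ]
```

```bash
python3 -m handwheel '[{"x":-0.034,"y":-0.03,"z":-0.005,"wz":7},{"x":-0.068,"y":-0.06,"z":-0.011,"wz":14},{"x":-0.102,"y":-0.09,"z":-0.016,"wz":21},{"x":-0.136,"y":-0.12,"z":-0.022,"wz":28},{"x":-0.17,"y":-0.15,"z":-0.027,"wz":35},{"x":-0.205,"y":-0.181,"z":-0.032,"wz":42},{"x":-0.239,"y":-0.211,"z":-0.038,"wz":49},{"x":-0.273,"y":-0.241,"z":-0.043,"wz":56},{"x":-0.307,"y":-0.271,"z":-0.049,"wz":63},{"x":-0.341,"y":-0.301,"z":-0.054,"wz":70}]'
python3 - <<'E'
from h import *
from bench import ctrl
go([.44,.21,.25],ctrl.get_state())
E
```

```text
[-0.341  -0.3012 -0.0539] [-8.000e-02  6.000e-02  6.991e+01]invalid input at $[0]: expected keys x, y, z, wx, wy, wz
```

```bash
python3 -m handwheel '[{"x":-0.068,"y":-0.06,"z":-0.011,"wx":0,"wy":0,"wz":14},{"x":-0.136,"y":-0.12,"z":-0.022,"wx":0,"wy":0,"wz":28},{"x":-0.205,"y":-0.181,"z":-0.032,"wx":0,"wy":0,"wz":42},{"x":-0.273,"y":-0.241,"z":-0.043,"wx":0,"wy":0,"wz":56},{"x":-0.341,"y":-0.301,"z":-0.054,"wx":0,"wy":0,"wz":70},{"x":-0.341,"y":-0.301,"z":-0.054,"wx":0,"wy":0,"wz":70},{"x":-0.341,"y":-0.301,"z":-0.054,"wx":0,"wy":0,"wz":70},{"x":-0.341,"y":-0.301,"z":-0.054,"wx":0,"wy":0,"wz":70},{"x":-0.341,"y":-0.301,"z":-0.054,"wx":0,"wy":0,"wz":70},{"x":-0.341,"y":-0.301,"z":-0.054,"wx":0,"wy":0,"wz":70}]' 0.087 20
python3 - <<'E'
from h import *
from bench import ctrl
go([.44,.21,.25],ctrl.get_state())
E
```

```text
time: 0.93
position: [0.421, 0.2446, 0.2457]
tool_rot: [-2.23, -2.213, -0.0]
ft_force: [0.8, 0.4, -0.1]
grip_width: 0.996
grip_force: 0.0
[-0.0345  0.0193 -0.0043] [-0.01 -0.01 -0.43]
```

```bash
python3 -m handwheel '[{"x":0,"y":0,"z":0,"wx":0,"wy":0,"wz":0},{"x":0,"y":0,"z":0,"wx":0,"wy":0,"wz":0},{"x":0,"y":0,"z":0,"wx":0,"wy":0,"wz":0}]' | grep pos
python3 - <<'E'
from h import *
from bench import ctrl
st=ctrl.get_state(); print(st["position"],st["tool_rot"]);d=ctrl.get_image("wrist")
cv2.imwrite("pics/w1.png",d["image"][:,:,::-1]);print(d["K"][0,0],d["hand_eye"])
np.savez("w1.npz",pos=st["position"],rot=st["tool_rot"],**d)
E
```

```text
position: [0.4201, 0.2472, 0.2454]
[0.4200521  0.24715663 0.2453909 ] [-2.22185661e+00 -2.21969674e+00  3.83934033e-04]
276.61999169524 [[ 1.01872342e-04 -9.64157984e-01 -2.65328798e-01  7.28473207e-02]
 [ 9.99999553e-01  3.47540605e-04 -8.78953790e-04 -2.05288538e-04]
 [ 9.39662846e-04 -2.65328590e-01  9.64157589e-01 -1.88315780e-01]
 [ 0.00000000e+00  0.00000000e+00  0.00000000e+00  1.00000000e+00]]
```

View pics/w1.png

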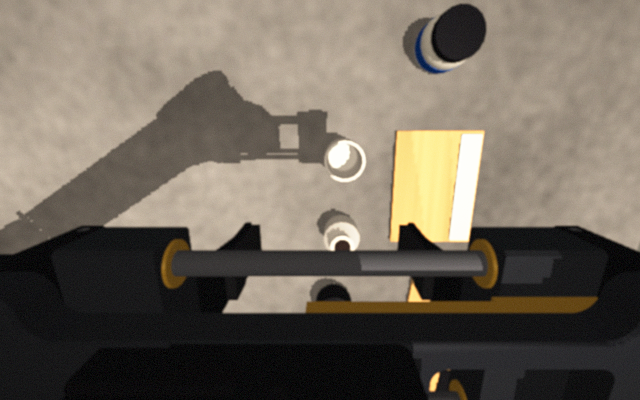

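The wrist view shows the white cup rim ring centred near (345,160), the white vase mouth near (341,246), the jar at (455,38) and the white board at (437,185).

```bash
cat >> h.py <<'E'
def wcam(d):
    T=np.eye(4);T[:3,:3]=R.from_rotvec(d["rot"]).as_matrix();T[:3,3]=d["pos"]
    return dict(K=d["K"],world_to_cam=np.linalg.inv(T@d["hand_eye"]))
E
python3 - <<'E'
from h import *
d=dict(np.load("w1.npz"));c=wcam(d)
b,wh,_=blob(d["image"],(346,160),26,lambda h:(h[...,2]>215));print(b,wh,ray(c,b,.062))
print(ray(c,(345,160),.062),ray(c,(341.5,246),.074))
b,wh,_=blob(d["image"],(437,185),62,lambda h:(h[...,2]>190)&(h[...,1]>60));print(b,wh,ray(c,b,.01))
E
```

```text
[346.12969697 160.85292929] (38, 42) [0.44231254 0.26680912 0.062     ]
[0.44077496 0.26796009 0.062     ] [0.43689542 0.14744181 0.074     ]
[435.00672988 184.95262448] (95, 113) [0.58556054 0.22137013 0.01      ]
```

```bash
python3 -m handwheel '[{"x":0.022,"y":0.023,"z":0,"wx":0,"wy":0,"wz":0},{"x":0.022,"y":0.023,"z":0.03,"wx":0,"wy":0,"wz":0},{"x":0.022,"y":0.023,"z":0.06,"wx":0,"wy":0,"wz":0},{"x":0.022,"y":0.023,"z":0.09,"wx":0,"wy":0,"wz":0},{"x":0.022,"y":0.023,"z":0.12,"wx":0,"wy":0,"wz":0},{"x":0.022,"y":0.023,"z":0.15,"wx":0,"wy":0,"wz":0},{"x":0.022,"y":0.023,"z":0.18,"wx":0,"wy":0,"wz":0},{"x":0.022,"y":0.023,"z":0.205,"wx":0,"wy":0,"wz":0},{"x":0.022,"y":0.023,"z":0.22,"wx":0,"wy":0,"wz":0},{"x":0.022,"y":0.023,"z":0.228,"wx":0,"wy":0,"wz":0}]'
python3 -m handwheel '[{"x":0,"y":0,"z":0,"wx":0,"wy":0,"wz":0},{"x":0,"y":0,"z":0,"wx":0,"wy":0,"wz":0},{"x":0,"y":0,"z":0,"wx":0,"wy":0,"wz":0},{"x":0,"y":0,"z":0,"wx":0,"wy":0,"wz":0},{"x":0,"y":0,"z":0,"wx":0,"wy":0,"wz":0},{"x":0,"y":0,"z":0,"wx":0,"wy":0,"wz":0}]' 0.04 15
```

```text
time: 2.07
position: [0.4405, 0.2692, 0.0145]
tool_rot: [-2.218, -2.223, 0.008]
ft_force: [-0.1, 0.1, 0.1]
grip_width: 1.002
grip_force: 0.0
time: 2.57
position: [0.4439, 0.2692, 0.0186]
tool_rot: [-2.223, -2.219, -0.002]
ft_force: [-1.3, -0.2, 3.7]
grip_width: 0.646
grip_force: 15.0
```

```bash
python3 -m handwheel '[{"x":0,"y":0,"z":-0.015,"wx":0,"wy":0,"wz":0},{"x":0,"y":0,"z":-0.035,"wx":0,"wy":0,"wz":0},{"x":-0.002,"y":0.02,"z":-0.05,"wx":0,"wy":0,"wz":0},{"x":-0.004,"y":0.05,"z":-0.05,"wx":0,"wy":0,"wz":0},{"x":-0.006,"y":0.08,"z":-0.05,"wx":0,"wy":0,"wz":0},{"x":-0.007,"y":0.11,"z":-0.05,"wx":0,"wy":0,"wz":0},{"x":-0.007,"y":0.128,"z":-0.045,"wx":0,"wy":0,"wz":0},{"x":-0.007,"y":0.128,"z":-0.035,"wx":0,"wy":0,"wz":0},{"x":-0.007,"y":0.128,"z":-0.025,"wx":0,"wy":0,"wz":0},{"x":-0.007,"y":0.128,"z":-0.018,"wx":0,"wy":0,"wz":0}]'
python3 -m handwheel '[{"x":0,"y":0,"z":0.003,"wx":0,"wy":0,"wz":0},{"x":0,"y":0,"z":0.006,"wx":0,"wy":0,"wz":0},{"x":0,"y":0,"z":0.007,"wx":0,"wy":0,"wz":0},{"x":0,"y":0,"z":0.007,"wx":0,"wy":0,"wz":0},{"x":0,"y":0,"z":0.007,"wx":0,"wy":0,"wz":0}]'
```

```text
time: 3.4
position: [0.5698, 0.2612, 0.0338]
tool_rot: [-2.222, -2.219, 0.004]
ft_force: [-0.3, 0.0, -2.1]
grip_width: 0.646
grip_force: 15.0
time: 3.82
position: [0.5718, 0.2618, 0.0292]
tool_rot: [2.223, 2.22, 0.002]
ft_force: [-0.3, 0.1, -2.1]
grip_width: 0.648
grip_force: 15.0
```

```bash
python3 -m handwheel '[{"x":0,"y":0,"z":0.0015,"wx":0,"wy":0,"wz":0},{"x":0,"y":0,"z":0.0015,"wx":0,"wy":0,"wz":0},{"x":0,"y":0,"z":0.0015,"wx":0,"wy":0,"wz":0}]'
python3 -m handwheel '[{"x":0,"y":0,"z":0,"wx":0,"wy":0,"wz":0},{"x":0,"y":0,"z":0,"wx":0,"wy":0,"wz":0},{"x":0,"y":0,"z":0,"wx":0,"wy":0,"wz":0},{"x":0,"y":0,"z":0,"wx":0,"wy":0,"wz":0},{"x":0,"y":0,"z":0,"wx":0,"wy":0,"wz":0},{"x":0,"y":0,"z":-0.02,"wx":0,"wy":0,"wz":0},{"x":0,"y":0,"z":-0.05,"wx":0,"wy":0,"wz":0},{"x":0,"y":0,"z":-0.085,"wx":0,"wy":0,"wz":0},{"x":0,"y":0,"z":-0.085,"wx":0,"wy":0,"wz":0}]' 0.087
python3 -m handwheel '[{"x":-0.03,"y":-0.035,"z":0,"wx":0,"wy":0,"wz":0},{"x":-0.057,"y":-0.065,"z":0,"wx":0,"wy":0,"wz":0},{"x":-0.085,"y":-0.1,"z":0,"wx":0,"wy":0,"wz":0},{"x":-0.114,"y":-0.133,"z":0,"wx":0,"wy":0,"wz":0},{"x":-0.114,"y":-0.133,"z":0,"wx":0,"wy":0,"wz":0},{"x":-0.114,"y":-0.133,"z":0.03,"wx":0,"wy":0,"wz":0},{"x":-0.114,"y":-0.133,"z":0.06,"wx":0,"wy":0,"wz":0},{"x":-0.114,"y":-0.133,"z":0.085,"wx":0,"wy":0,"wz":0},{"x":-0.114,"y":-0.133,"z":0.097,"wx":0,"wy":0,"wz":0},{"x":-0.114,"y":-0.133,"z":0.099,"wx":0,"wy":0,"wz":0}]'
```

```text
time: 4.07
position: [0.5721, 0.2618, 0.0286]
tool_rot: [-2.223, -2.22, -0.002]
ft_force: [-2.7, -0.9, 5.2]
grip_width: 0.645
grip_force: 15.0
time: 4.82
position: [0.576, 0.2633, 0.1196]
tool_rot: [2.221, 2.217, 0.018]
ft_force: [1.2, 0.4, 1.3]
grip_width: 0.998
grip_force: 0.0
time: 5.65
position: [0.4364, 0.1466, 0.0107]
tool_rot: [-2.223, -2.218, 0.007]
ft_force: [-1.3, 0.8, 0.5]
grip_width: 0.999
grip_force: 0.0
```

```bash
python3 -m handwheel '[{"x":0,"y":0,"z":0,"wx":0,"wy":0,"wz":0},{"x":0,"y":0,"z":0,"wx":0,"wy":0,"wz":0},{"x":0,"y":0,"z":0,"wx":0,"wy":0,"wz":0},{"x":0,"y":0,"z":0,"wx":0,"wy":0,"wz":0},{"x":0,"y":0,"z":0,"wx":0,"wy":0,"wz":0},{"x":0,"y":0,"z":0,"wx":0,"wy":0,"wz":0}]' 0.04 15
python3 -m handwheel '[{"x":0,"y":0,"z":-0.015,"wx":0,"wy":0,"wz":0},{"x":0,"y":0,"z":-0.035,"wx":0,"wy":0,"wz":0},{"x":0.005,"y":0.02,"z":-0.05,"wx":0,"wy":0,"wz":0},{"x":0.01,"y":0.05,"z":-0.05,"wx":0,"wy":0,"wz":0},{"x":0.018,"y":0.08,"z":-0.05,"wx":0,"wy":0,"wz":0},{"x":0.025,"y":0.11,"z":-0.05,"wx":0,"wy":0,"wz":0},{"x":0.025,"y":0.13,"z":-0.045,"wx":0,"wy":0,"wz":0},{"x":0.025,"y":0.13,"z":-0.035,"wx":0,"wy":0,"wz":0},{"x":0.025,"y":0.13,"z":-0.025,"wx":0,"wy":0,"wz":0},{"x":0.025,"y":0.13,"z":-0.018,"wx":0,"wy":0,"wz":0}]'
python3 -m handwheel '[{"x":0,"y":0,"z":0.003,"wx":0,"wy":0,"wz":0},{"x":0,"y":0,"z":0.006,"wx":0,"wy":0,"wz":0},{"x":0,"y":0,"z":0.008,"wx":0,"wy":0,"wz":0},{"x":0,"y":0,"z":0.0085,"wx":0,"wy":0,"wz":0},{"x":0,"y":0,"z":0.0085,"wx":0,"wy":0,"wz":0},{"x":0,"y":0,"z":0.0085,"wx":0,"wy":0,"wz":0}]'
```

```text
time: 6.15
position: [0.4389, 0.148, 0.0138]
tool_rot: [2.223, 2.219, 0.002]
ft_force: [0.6, 0.3, 1.0]
grip_width: 0.631
grip_force: 0.1
time: 6.98
position: [0.5665, 0.1719, 0.0292]
tool_rot: [-2.222, -2.218, 0.005]
ft_force: [-0.3, 0.1, -1.8]
grip_width: 0.607
grip_force: 15.0
time: 7.48
position: [0.5679, 0.1726, 0.0242]
tool_rot: [-2.222, -2.219, -0.001]
ft_force: [-3.2, -1.0, 5.1]
grip_width: 0.61
grip_force: 15.0
```

```bash
python3 -m handwheel '[{"x":0,"y":0,"z":0,"wx":0,"wy":0,"wz":0},{"x":0,"y":0,"z":0,"wx":0,"wy":0,"wz":0},{"x":0,"y":0,"z":0,"wx":0,"wy":0,"wz":0},{"x":0,"y":0,"z":0,"wx":0,"wy":0,"wz":0},{"x":0,"y":0,"z":0,"wx":0,"wy":0,"wz":0},{"x":0,"y":0,"z":-0.02,"wx":0,"wy":0,"wz":0},{"x":0,"y":0,"z":-0.05,"wx":0,"wy":0,"wz":0},{"x":0,"y":0,"z":-0.085,"wx":0,"wy":0,"wz":0},{"x":0,"y":0,"z":-0.085,"wx":0,"wy":0,"wz":0}]' 0.087
python3 -m handwheel '[{"x":-0.025,"y":-0.022,"z":0,"wx":0,"wy":0,"wz":0},{"x":-0.052,"y":-0.047,"z":0,"wx":0,"wy":0,"wz":0},{"x":-0.079,"y":-0.071,"z":0,"wx":0,"wy":0,"wz":0},{"x":-0.105,"y":-0.095,"z":0,"wx":0,"wy":0,"wz":0},{"x":-0.132,"y":-0.118,"z":0,"wx":0,"wy":0,"wz":0},{"x":-0.158,"y":-0.142,"z":0,"wx":0,"wy":0,"wz":0},{"x":-0.158,"y":-0.142,"z":0,"wx":0,"wy":0,"wz":0},{"x":-0.158,"y":-0.142,"z":0,"wx":0,"wy":0,"wz":0}]'
python3 - <<'E'
from h import *
from bench import ctrl
st=ctrl.get_state(); print(st["position"],st["tool_rot"]);d=ctrl.get_image("wrist")
cv2.imwrite("pics/w2.png",d["image"][:,:,::-1])
d=ctrl.get_image("top");cv2.imwrite("pics/t2.png",d["image"][100:300,140:540,::-1].repeat(2,0).repeat(2,1))
E
```

```text
time: 8.23
position: [0.5731, 0.1737, 0.1148]
tool_rot: [2.221, 2.216, 0.017]
ft_force: [1.5, -0.5, 0.9]
grip_width: 0.999
grip_force: 0.0
time: 8.9
position: [0.4257, 0.0138, 0.1079]
tool_rot: [-2.226, -2.216, -0.004]
ft_force: [0.0, 0.6, -0.0]
grip_width: 0.996
grip_force: 0.0
[0.42566761 0.0137978  0.10789373] [-2.22606982 -2.21590189 -0.00359029]
```

View pics/t2.png

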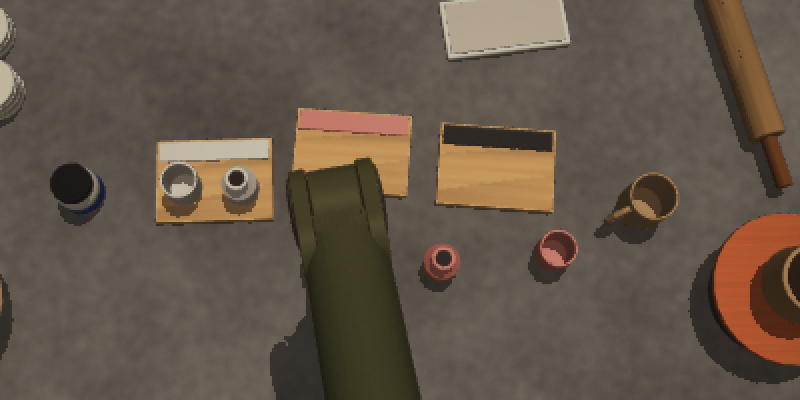

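White cup is at crop (180,183) and white vase at (240,183), both upright on bare wood of the white board. The pink vase (441,262) and pink cup (557,250) haven't moved. Next is the charcoal pot.

```bash
python3 -m handwheel '[{"x":0.001,"y":0.001,"z":0.03,"wx":0,"wy":0,"wz":0},{"x":0.001,"y":0.001,"z":0.06,"wx":0,"wy":0,"wz":0},{"x":0.001,"y":0.001,"z":0.08,"wx":0,"wy":0,"wz":0},{"x":0.001,"y":0.001,"z":0.09,"wx":0,"wy":0,"wz":0},{"x":0.001,"y":0.001,"z":0.094,"wx":0,"wy":0,"wz":0},{"x":0.001,"y":0.001,"z":0.094,"wx":0,"wy":0,"wz":0}]'
python3 -m handwheel '[{"x":0,"y":0,"z":0,"wx":0,"wy":0,"wz":0},{"x":0,"y":0,"z":0,"wx":0,"wy":0,"wz":0},{"x":0,"y":0,"z":0,"wx":0,"wy":0,"wz":0},{"x":0,"y":0,"z":0,"wx":0,"wy":0,"wz":0},{"x":0,"y":0,"z":0,"wx":0,"wy":0,"wz":0},{"x":0,"y":0,"z":0,"wx":0,"wy":0,"wz":0},{"x":0,"y":0,"z":0,"wx":0,"wy":0,"wz":0},{"x":0,"y":0,"z":0,"wx":0,"wy":0,"wz":0}]' 0.045 15
```

```text
time: 9.5
position: [0.4274, 0.016, 0.0132]
tool_rot: [-2.222, -2.221, 0.002]
ft_force: [-0.2, 0.3, 1.1]
grip_width: 0.999
grip_force: 0.0
time: 10.17
position: [0.4277, 0.0158, 0.0143]
tool_rot: [2.223, 2.219, 0.001]
ft_force: [-1.1, 0.2, 6.1]
grip_width: 0.707
grip_force: 15.0
```

```bash
python3 -m handwheel '[{"x":0,"y":0,"z":-0.02,"wx":0,"wy":0,"wz":0},{"x":0,"y":0.005,"z":-0.05,"wx":0,"wy":0,"wz":0},{"x":0,"y":0.02,"z":-0.08,"wx":0,"wy":0,"wz":0},{"x":-0.015,"y":0.04,"z":-0.095,"wx":0,"wy":0,"wz":0},{"x":-0.04,"y":0.065,"z":-0.095,"wx":0,"wy":0,"wz":0},{"x":-0.07,"y":0.09,"z":-0.095,"wx":0,"wy":0,"wz":0},{"x":-0.1,"y":0.11,"z":-0.095,"wx":0,"wy":0,"wz":0},{"x":-0.132,"y":0.13,"z":-0.095,"wx":0,"wy":0,"wz":0},{"x":-0.165,"y":0.142,"z":-0.095,"wx":0,"wy":0,"wz":0},{"x":-0.195,"y":0.148,"z":-0.095,"wx":0,"wy":0,"wz":0}]'
python3 -m handwheel '[{"x":-0.025,"y":0,"z":0,"wx":0,"wy":0,"wz":0},{"x":-0.037,"y":0,"z":0.005,"wx":0,"wy":0,"wz":0},{"x":-0.039,"y":0,"z":0.025,"wx":0,"wy":0,"wz":0},{"x":-0.039,"y":0,"z":0.045,"wx":0,"wy":0,"wz":0},{"x":-0.039,"y":0,"z":0.06,"wx":0,"wy":0,"wz":0},{"x":-0.039,"y":0,"z":0.072,"wx":0,"wy":0,"wz":0},{"x":-0.039,"y":0,"z":0.08,"wx":0,"wy":0,"wz":0},{"x":-0.039,"y":0,"z":0.084,"wx":0,"wy":0,"wz":0},{"x":-0.039,"y":0,"z":0.0855,"wx":0,"wy":0,"wz":0},{"x":-0.039,"y":0,"z":0.0855,"wx":0,"wy":0,"wz":0}]'
```

```text
time: 11.0
position: [0.576, -0.1813, 0.1078]
tool_rot: [2.222, 2.22, -0.002]
ft_force: [0.0, -0.6, -1.4]
grip_width: 0.71
grip_force: 15.0
time: 11.83
position: [0.5748, -0.2187, 0.0242]
tool_rot: [-2.223, -2.219, -0.0]
ft_force: [-1.3, 0.1, 0.7]
grip_width: 0.709
grip_force: 15.0
```

```bash
python3 -m handwheel '[{"x":0,"y":0,"z":0,"wx":0,"wy":0,"wz":0},{"x":0,"y":0,"z":0,"wx":0,"wy":0,"wz":0},{"x":0,"y":0,"z":0,"wx":0,"wy":0,"wz":0},{"x":0,"y":0,"z":0,"wx":0,"wy":0,"wz":0},{"x":0,"y":0,"z":0,"wx":0,"wy":0,"wz":0},{"x":0,"y":0,"z":-0.02,"wx":0,"wy":0,"wz":0},{"x":0,"y":0,"z":-0.05,"wx":0,"wy":0,"wz":0},{"x":0,"y":0,"z":-0.085,"wx":0,"wy":0,"wz":0},{"x":0,"y":0,"z":-0.085,"wx":0,"wy":0,"wz":0}]' 0.087
python3 -m handwheel '[{"x":0.018,"y":-0.027,"z":0,"wx":0,"wy":0,"wz":0},{"x":0.042,"y":-0.06,"z":0,"wx":0,"wy":0,"wz":0},{"x":0.067,"y":-0.095,"z":0,"wx":0,"wy":0,"wz":0},{"x":0.092,"y":-0.133,"z":0,"wx":0,"wy":0,"wz":0},{"x":0.092,"y":-0.134,"z":0,"wx":0,"wy":0,"wz":0},{"x":0.092,"y":-0.134,"z":0.03,"wx":0,"wy":0,"wz":0},{"x":0.092,"y":-0.134,"z":0.06,"wx":0,"wy":0,"wz":0},{"x":0.092,"y":-0.134,"z":0.083,"wx":0,"wy":0,"wz":0},{"x":0.092,"y":-0.134,"z":0.093,"wx":0,"wy":0,"wz":0},{"x":0.092,"y":-0.134,"z":0.0945,"wx":0,"wy":0,"wz":0}]'
python3 -m handwheel '[{"x":0,"y":0,"z":0,"wx":0,"wy":0,"wz":0},{"x":0,"y":0,"z":0,"wx":0,"wy":0,"wz":0},{"x":0,"y":0,"z":0,"wx":0,"wy":0,"wz":0},{"x":0,"y":0,"z":0,"wx":0,"wy":0,"wz":0},{"x":0,"y":0,"z":0,"wx":0,"wy":0,"wz":0},{"x":0,"y":0,"z":0,"wx":0,"wy":0,"wz":0},{"x":0,"y":0,"z":0,"wx":0,"wy":0,"wz":0},{"x":0,"y":0,"z":0,"wx":0,"wy":0,"wz":0},{"x":0,"y":0,"z":0,"wx":0,"wy":0,"wz":0}]' 0.04 15
```

```text
time: 12.58
position: [0.579, -0.2207, 0.1151]
tool_rot: [2.217, 2.212, 0.009]
ft_force: [1.1, -1.6, 0.0]
grip_width: 1.003
grip_force: 0.0
time: 13.42
position: [0.4393, -0.1264, 0.012]
tool_rot: [-2.222, -2.217, 0.005]
ft_force: [-0.6, -0.6, -0.5]
grip_width: 1.0
grip_force: 0.0
time: 14.17
position: [0.4414, -0.1263, 0.0141]
tool_rot: [2.223, 2.219, 0.001]
ft_force: [-1.4, -0.2, 4.7]
grip_width: 0.604
grip_force: 15.0
```

```bash
python3 -m handwheel '[{"x":0,"y":0,"z":-0.02,"wx":0,"wy":0,"wz":0},{"x":0.01,"y":0.01,"z":-0.045,"wx":0,"wy":0,"wz":0},{"x":0.03,"y":0.03,"z":-0.06,"wx":0,"wy":0,"wz":0},{"x":0.055,"y":0.053,"z":-0.06,"wx":0,"wy":0,"wz":0},{"x":0.08,"y":0.077,"z":-0.06,"wx":0,"wy":0,"wz":0},{"x":0.105,"y":0.101,"z":-0.06,"wx":0,"wy":0,"wz":0},{"x":0.13,"y":0.125,"z":-0.06,"wx":0,"wy":0,"wz":0},{"x":0.152,"y":0.148,"z":-0.06,"wx":0,"wy":0,"wz":0},{"x":0.17,"y":0.165,"z":-0.06,"wx":0,"wy":0,"wz":0},{"x":0.1765,"y":0.1715,"z":-0.057,"wx":0,"wy":0,"wz":0}]'
python3 -m handwheel '[{"x":0,"y":0,"z":0.01,"wx":0,"wy":0,"wz":0},{"x":0,"y":0,"z":0.022,"wx":0,"wy":0,"wz":0},{"x":0,"y":0,"z":0.033,"wx":0,"wy":0,"wz":0},{"x":0,"y":0,"z":0.041,"wx":0,"wy":0,"wz":0},{"x":0,"y":0,"z":0.045,"wx":0,"wy":0,"wz":0},{"x":0,"y":0,"z":0.047,"wx":0,"wy":0,"wz":0},{"x":0,"y":0,"z":0.0475,"wx":0,"wy":0,"wz":0},{"x":0,"y":0,"z":0.0475,"wx":0,"wy":0,"wz":0}]'
```

```text
time: 15.0
position: [0.6149, 0.0546, 0.07]
tool_rot: [-2.218, -2.225, -0.003]
ft_force: [-0.1, 0.1, -1.0]
grip_width: 0.607
grip_force: 15.0
time: 15.67
position: [0.612, 0.0485, 0.024]
tool_rot: [-2.225, -2.217, 0.001]
ft_force: [-2.9, 0.0, 3.5]
grip_width: 0.606
grip_force: 15.0
```

```bash
python3 -m handwheel '[{"x":0,"y":0,"z":0,"wx":0,"wy":0,"wz":0},{"x":0,"y":0,"z":0,"wx":0,"wy":0,"wz":0},{"x":0,"y":0,"z":0,"wx":0,"wy":0,"wz":0},{"x":0,"y":0,"z":0,"wx":0,"wy":0,"wz":0},{"x":0,"y":0,"z":0,"wx":0,"wy":0,"wz":0},{"x":0,"y":0,"z":-0.02,"wx":0,"wy":0,"wz":0},{"x":0,"y":0,"z":-0.05,"wx":0,"wy":0,"wz":0},{"x":0,"y":0,"z":-0.085,"wx":0,"wy":0,"wz":0},{"x":0,"y":0,"z":-0.085,"wx":0,"wy":0,"wz":0}]' 0.087
python3 -m handwheel '[{"x":-0.022,"y":-0.01,"z":0,"wx":0,"wy":0,"wz":0},{"x":-0.053,"y":-0.024,"z":0,"wx":0,"wy":0,"wz":0},{"x":-0.088,"y":-0.04,"z":0,"wx":0,"wy":0,"wz":0},{"x":-0.123,"y":-0.056,"z":0,"wx":0,"wy":0,"wz":0},{"x":-0.158,"y":-0.072,"z":0,"wx":0,"wy":0,"wz":0},{"x":-0.193,"y":-0.088,"z":0,"wx":0,"wy":0,"wz":0},{"x":-0.228,"y":-0.104,"z":0,"wx":0,"wy":0,"wz":0},{"x":-0.263,"y":-0.12,"z":0,"wx":0,"wy":0,"wz":0},{"x":-0.298,"y":-0.136,"z":0,"wx":0,"wy":0,"wz":0},{"x":-0.33,"y":-0.15,"z":0,"wx":0,"wy":0,"wz":0}]'
python3 -m handwheel '[{"x":-0.0185,"y":-0.0085,"z":0,"wx":0,"wy":0,"wz":0},{"x":-0.0185,"y":-0.0085,"z":0,"wx":0,"wy":0,"wz":0},{"x":-0.0185,"y":-0.0085,"z":0,"wx":0,"wy":0,"wz":0}]'
```

```text
time: 16.42
position: [0.6175, 0.0499, 0.1152]
tool_rot: [2.219, 2.215, 0.015]
ft_force: [0.7, 0.1, 2.0]
grip_width: 0.996
grip_force: 0.0
time: 17.25
position: [0.461, -0.282, 0.1084]
tool_rot: [2.224, 2.218, 0.001]
ft_force: [0.2, 0.3, 0.8]
grip_width: 0.997
grip_force: 0.0
time: 17.5
position: [0.4531, -0.2996, 0.1082]
tool_rot: [2.227, 2.216, 0.001]
ft_force: [0.8, 0.5, -0.7]
grip_width: 0.997
grip_force: 0.0
```

```bash
python3 -m handwheel '[{"x":0,"y":0,"z":0.03,"wx":0,"wy":0,"wz":0},{"x":0,"y":0,"z":0.06,"wx":0,"wy":0,"wz":0},{"x":0,"y":0,"z":0.08,"wx":0,"wy":0,"wz":0},{"x":0,"y":0,"z":0.089,"wx":0,"wy":0,"wz":0},{"x":0,"y":0,"z":0.0905,"wx":0,"wy":0,"wz":0},{"x":0,"y":0,"z":0.0905,"wx":0,"wy":0,"wz":0}]'
python3 -m handwheel '[{"x":0,"y":0,"z":0,"wx":0,"wy":0,"wz":0},{"x":0,"y":0,"z":0,"wx":0,"wy":0,"wz":0},{"x":0,"y":0,"z":0,"wx":0,"wy":0,"wz":0},{"x":0,"y":0,"z":0,"wx":0,"wy":0,"wz":0},{"x":0,"y":0,"z":0,"wx":0,"wy":0,"wz":0},{"x":0,"y":0,"z":0,"wx":0,"wy":0,"wz":0},{"x":0,"y":0,"z":0,"wx":0,"wy":0,"wz":0},{"x":0,"y":0,"z":0,"wx":0,"wy":0,"wz":0},{"x":0,"y":0,"z":0,"wx":0,"wy":0,"wz":0}]' 0.04 15
```

```text
time: 18.0
position: [0.4544, -0.2976, 0.0177]
tool_rot: [-2.222, -2.221, 0.0]
ft_force: [-0.2, -0.7, 0.3]
grip_width: 1.0
grip_force: 0.0
time: 18.75
position: [0.4538, -0.2985, 0.018]
tool_rot: [2.223, 2.219, 0.0]
ft_force: [-0.7, -0.2, 3.5]
grip_width: 0.64
grip_force: 15.0
```

```bash
python3 -m handwheel '[{"x":0,"y":0,"z":-0.02,"wx":0,"wy":0,"wz":0},{"x":0,"y":0,"z":-0.05,"wx":0,"wy":0,"wz":0},{"x":0.005,"y":0.003,"z":-0.08,"wx":0,"wy":0,"wz":0},{"x":0.025,"y":0.014,"z":-0.095,"wx":0,"wy":0,"wz":0},{"x":0.055,"y":0.032,"z":-0.095,"wx":0,"wy":0,"wz":0},{"x":0.087,"y":0.05,"z":-0.095,"wx":0,"wy":0,"wz":0},{"x":0.119,"y":0.069,"z":-0.095,"wx":0,"wy":0,"wz":0},{"x":0.151,"y":0.087,"z":-0.095,"wx":0,"wy":0,"wz":0},{"x":0.183,"y":0.106,"z":-0.095,"wx":0,"wy":0,"wz":0},{"x":0.213,"y":0.123,"z":-0.095,"wx":0,"wy":0,"wz":0}]'
python3 -m handwheel '[{"x":0.025,"y":0.015,"z":0,"wx":0,"wy":0,"wz":0},{"x":0.04,"y":0.023,"z":0,"wx":0,"wy":0,"wz":0},{"x":0.046,"y":0.026,"z":0.005,"wx":0,"wy":0,"wz":0},{"x":0.046,"y":0.026,"z":0.02,"wx":0,"wy":0,"wz":0},{"x":0.046,"y":0.026,"z":0.04,"wx":0,"wy":0,"wz":0},{"x":0.046,"y":0.026,"z":0.057,"wx":0,"wy":0,"wz":0},{"x":0.046,"y":0.026,"z":0.07,"wx":0,"wy":0,"wz":0},{"x":0.046,"y":0.026,"z":0.078,"wx":0,"wy":0,"wz":0},{"x":0.046,"y":0.026,"z":0.083,"wx":0,"wy":0,"wz":0},{"x":0.046,"y":0.026,"z":0.085,"wx":0,"wy":0,"wz":0}]'
python3 -m handwheel '[{"x":0,"y":0,"z":0.0005,"wx":0,"wy":0,"wz":0},{"x":0,"y":0,"z":0.0005,"wx":0,"wy":0,"wz":0},{"x":0,"y":0,"z":0.0005,"wx":0,"wy":0,"wz":0}]'
```

```text
time: 19.58
position: [0.5777, -0.0831, 0.1121]
tool_rot: [-2.222, -2.22, -0.0]
ft_force: [1.0, -0.1, -2.1]
grip_width: 0.636
grip_force: 15.0
time: 20.42
position: [0.6023, -0.0409, 0.0279]
tool_rot: [-2.224, -2.218, 0.002]
ft_force: [-6.4, -1.0, 11.3]
grip_width: 0.641
grip_force: 15.0
time: 20.67
position: [0.6038, -0.0401, 0.028]
tool_rot: [2.223, 2.218, 0.002]
ft_force: [-0.1, -0.6, 1.1]
grip_width: 0.639
grip_force: 15.0
```

Now release, rise, and back the arm away so I can look at all three boards.

```bash
python3 -m handwheel '[{"x":0,"y":0,"z":0,"wx":0,"wy":0,"wz":0},{"x":0,"y":0,"z":0,"wx":0,"wy":0,"wz":0},{"x":0,"y":0,"z":0,"wx":0,"wy":0,"wz":0},{"x":0,"y":0,"z":0,"wx":0,"wy":0,"wz":0},{"x":0,"y":0,"z":0,"wx":0,"wy":0,"wz":0},{"x":0,"y":0,"z":-0.02,"wx":0,"wy":0,"wz":0},{"x":0,"y":0,"z":-0.05,"wx":0,"wy":0,"wz":0},{"x":0,"y":0,"z":-0.085,"wx":0,"wy":0,"wz":0},{"x":0,"y":0,"z":-0.12,"wx":0,"wy":0,"wz":0}]' 0.087
python3 -m handwheel '[{"x":-0.03,"y":-0.01,"z":0,"wx":0,"wy":0,"wz":0},{"x":-0.065,"y":-0.03,"z":0,"wx":0,"wy":0,"wz":0},{"x":-0.1,"y":-0.05,"z":0,"wx":0,"wy":0,"wz":0},{"x":-0.135,"y":-0.07,"z":0,"wx":0,"wy":0,"wz":0},{"x":-0.17,"y":-0.09,"z":0,"wx":0,"wy":0,"wz":0},{"x":-0.205,"y":-0.11,"z":0,"wx":0,"wy":0,"wz":0},{"x":-0.24,"y":-0.13,"z":0,"wx":0,"wy":0,"wz":0},{"x":-0.275,"y":-0.14,"z":0,"wx":0,"wy":0,"wz":0},{"x":-0.3,"y":-0.15,"z":0,"wx":0,"wy":0,"wz":0},{"x":-0.3,"y":-0.15,"z":0,"wx":0,"wy":0,"wz":0}]'
python3 - <<'E'
from h import *
from bench import ctrl
t=ctrl.get_image("top");cv2.imwrite("pics/t3.png",t["image"][100:300,140:540,::-1].repeat(2,0).repeat(2,1))
s=ctrl.get_image("scene");cv2.imwrite("pics/s3.png",s["image"][:,:,::-1])
np.savez("top3.npz",**t)
for n,p in {"wc":(.572,.262),"wv":(.568,.1726),"ch":(.575,-.2187),"pv":(.612,.0485),"pc":(.604,-.04)}.items(): print(n,((proj(t,[*p,.04])-[140,100])*2).round(),proj(s,[*p,.04]).round())
E
```

```text
time: 21.42
position: [0.6025, -0.0396, 0.148]
tool_rot: [-2.223, -2.219, 0.002]
ft_force: [0.5, 0.2, 0.2]
grip_width: 0.996
grip_force: 0.0
time: 22.25
position: [0.4484, -0.3465, 0.1479]
tool_rot: [2.233, 2.207, -0.005]
ft_force: [-0.8, -0.3, 0.0]
grip_width: 1.001
grip_force: 0.0
wc [181. 185.] [369. 277.]
wv [240. 186.] [346. 248.]
ch [498. 172.] [268. 157.]
pv [321. 155.] [302. 220.]
pc [380. 158.] [288. 198.]
```

View pics/t3.png

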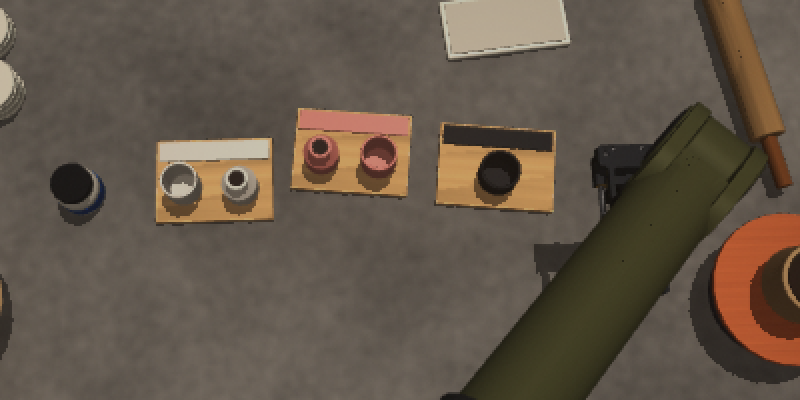

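View pics/s3.png

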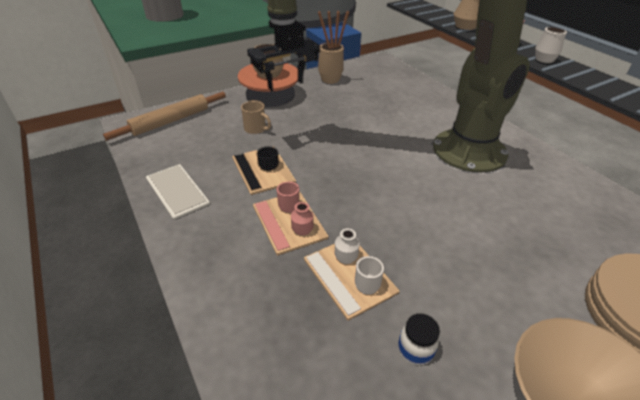

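Both views show all five pots upright on bare wood where the projections put them. In the top crop that is white cup (181,184), white vase (240,183), pink vase (321,155), pink cup (379,157) and charcoal pot (499,172). The mug (254,117 in the scene view) and the jar haven't moved, and the arm is clear.

```bash
python3 -c "
from bench import ctrl
print(ctrl.close_job())"
```

```text
the job is handed in; nothing more can be done
None
```

The job is handed in: all five pots stand upright on their matching boards, checked in the top and scene views just before, with the jar and mug unmoved, after about 22 s of the 106 s allowed; no verdict was returned.

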